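# Start the flange nut on the specimen clamp's stud

### The arm

A 6-joint arm with a two-finger parallel gripper is mounted at the origin on the work surface. World frame = base frame: x ahead of the robot, y to its left, z up, the work surface at z = 0. Lengths are in m, angles in rad, forces in N, time in s.
With the tool pointing down it reaches from about 0.375 to 0.9 m from the base axis. Payload 3.1 kg.
Tool frame: the origin (TCP) lies on the centre line of the jaws, within the pads' length; the fingertips stand 22 mm ahead of it and the grasp point (between the pads) lies 3 mm ahead of it; z points along the fingers, y is the line along which they close (so a half turn about z gives the same grasp; the last joint's range is limited). The gripper opens to 85 mm and grips with 20 to 120 N. Pads are 22 mm wide; open, the fingers measure 114 mm over their backs; the gripper's body (76 mm by 85 mm) begins 54 mm behind the grasp point. The pads swing forward as they close: fully open they stand 13 mm farther back than shut.
Start: joints at [-0.178, 0.527, 1.433, -0, 1.181, -0.178], TCP at [0.625, 0, 0.253] pointing down, gripper open.
Joint ranges: [-3.08, 3.08], [-0.75, 2.2], [0.22, 2.44], [-1.43, 4.57], [0, 2.65], [-2.85, 2.85]. Speed limits (rad/s): [2.79, 2.79, 3.14, 3.14, 3.14, 3.14].

### API

Orientations are given as a unit quaternion [x, y, z, w].
In Python, from station import manip gives the robot as it stands.
- The arm moves only by the tool shift_gripper, called as name([rows], argument=value, ...), one row to a line, values as JSON. Schema: {"type":"object","properties":{"moves":{"type":"array","items":{"type":"array","items":{"type":"number"},"minItems":5,"maxItems":5},"minItems":1,"maxItems":20},"grip_n":{"type":"number"},"only":{"type":"string"},"quiet":{"type":"boolean"},"lines":{"type":"string"}},"required":["moves"],"additionalProperties":false}. moves is a list of rows, 1 to 20 of them, each of 5 numbers: dx, dy, dz in fractions of the full range, 1 being 100 cm, then a turn about the tool's z in a scale on which 1.0 is 45 degrees, then the opening from 0.0 (shut) to 1.0 (fully open); each row is the pose to reach, as a shift and turn from the pose commanded when the call began, along the tool's axes at that moment; what a row does not reach only later rows make up. A row lasts 1/10 s, in which the tool goes at most 0.05 m and 0.15 rad, less where a joint would pass 70% of its speed; a pose out of reach is approached as far as the arm can. The fingers move at their own pace and stop on an object; grip_n is the grip in N (left out, the last holds). Time passes only in rows, so rows that do not move let the fingers close. The tool returns the time, the measured TCP pose, the force, the opening and the grip force at its end. only (a regular expression) keeps the lines of the reply that match it, lines (a string "A,B") keeps lines A to B, and quiet returns only ok. A shift or turn number past 1, either way, is cut back to 1. Input that does not fit is refused with a message, and nothing moves.
- manip.sense(): the state, without advancing time (a new reading comes with each control period).
- manip.snapshot(name): name is "scene" or "side" or "wrist"; returns a dict with "pixels" (420x560x3 uint8, red, green, blue), "range_z" (420x560 float32, m along the optical axis (not along the pixel's ray), 0 where there is no reading), "fov_y" (degrees; the focal length in pixels is half the picture's height over the tangent of half this angle, whatever the lens; pixels are square), "cx", "cy" (the principal point, pixels), "k1" (the pictures are not rectified: a ray, as slopes to the right and down, at radius r is drawn at 1 + k1 r^2 times it, then the intrinsics apply), "R" (3x3) and "t" (3): a world point X has camera coordinates R X + t; the wrist camera has in their place "hand_eye" (4x4, takes a point from camera to tool coordinates, whose origin is the TCP and whose axes are the flange's). Camera axes: x right, y down, z forward; pixel columns grow to the right and rows downward; lengths in m; the calibration is good to about 2 mm. A picture is of the moment at which its call begins: read the wrist's pose just before it.
- manip.sign_off(): hands the job in; it is judged then, once.
The state is a dict: "t": time; "q": joint angles; "qd": joint speeds; "tau": joint torques, N m; "tcp_pos": TCP position; "tool_rot": TCP orientation; "force": force on the tool from outside, world axes, zero at the start; "ft_torque": the same for the moment, N m; "finger_gap": opening from 0.0 (shut) to 1.0 (fully open); "gripper_force": force on a finger pad.
Only numpy, scipy, OpenCV 4.12 (cv2) and the standard library are available. Lean on these libraries where they do the work, as an engineer would, in place of code of your own. Each camera call takes 0.05 s, during which the arm holds its last target. There are 200 camera calls.

### The job

Put the big brass flange nut, flange down, on the upright stud of the black specimen clamp and start it properly: back it off (counter-clockwise seen from above) until you feel the thread drop in, then screw it on clockwise by at least a quarter turn and let go of it. Leave the other things on the bench where they are.

Things in the scene. Friction and masses are not known exactly. Their poses are not given: they have to be found in the camera images.
- nut: Loose brass flange nut, about 0.3 kg, lying flange down. Round flange 88 mm across, 9 mm thick; above it a hexagon 58 mm across flats (67 mm across corners) from 9 to 40 mm height. Flats face its own +x axis and every 60 deg from it. Origin: centre of the underside; z up along the bore.
- nut_grip (a point): Point on the nut's axis, 28 mm above its underside: grip the hexagon's flats about this height, from above.
- nut_pins (a point): Point on the nut's axis, 15 mm above its underside, at the middle height of its thread: three round steel pins, 6 mm thick, 120 deg apart (the first along the nut's +x), pointing from the 41 mm bore inward to 14 mm from the axis.
- stand: Fixed specimen clamp: black plate 150 x 120 x 20 mm, an aluminium bar along its x axis, and an upright fixed steel stud in the middle. Origin: centre of the plate's underside, on the stud's axis; z up. Its yaw tells nothing of where the thread begins: that angle differs every time.
- nose_tip (a point): Tip of the stud's smooth nose, on its axis, 90 mm above the table. The nose is 10 mm wide at the tip, widens over 8 mm to 25 mm, and ends at the crown 20 mm below the tip; it guides the nut's pins.
- stud_top (a point): On the stud's axis, at the crown, 70 mm above the table. The crown's three 120 deg sectors are each a level land (62 deg), then, going clockwise, a dark stop block 7 mm high (18 deg), then a gap (40 deg) into the thread. Pins on lands: nut underside 58 mm above the table; clockwise turning jams on the stops. Pins on stops: 65 mm; backed off, it first falls to the lands only.
- washer_top (a point): On the stud's axis, 33 mm above the table. Right-hand three-start thread, 37 mm outside, 25 mm core, lead 36 mm per turn. Backed off counter-clockwise (up to some 115 deg) the nut drops from the lands by 9 to 11 mm: underside 47 to 49 mm above the table. Turned clockwise from there it goes down 0.1 mm per deg, some 140 deg, until the flange meets this washer.
- objective: Bystander: dark steel microscope objective standing on the bench, 40 mm diameter, 66 mm high. Origin: centre of underside.
- jar: Bystander: specimen jar, 60 mm diameter, 75 mm high. Origin: centre of underside.
- mouse: Bystander: black computer mouse, 100 x 58 x 33 mm. Origin: centre of underside.
- notes: Bystander: pale yellow block of notes 76 x 76 x 14 mm. Origin: centre of underside.
- screwdriver: Bystander: screwdriver lying down, 190 mm long. Origin: under its middle.
- slidebox: Bystander: blue slide box 90 x 170 x 32 mm. Origin: centre of underside.

How it is judged:
By the outcome, as a careful person would: the job done as asked, in the order asked, and still so for the second after the job is handed in, with the robot touching nothing.
It also fails if it takes over 67 s, if anything falls off the work surface, if the arm or the gripper's body presses on something with over 40 N, if the wrist force passes 120 N, or if a joint passes its speed limit or range.

## Working session

There is one attempt and no reset: what is moved stays moved. The work goes in short steps, Python scripts to look and compute and a tool call to move; the robot and the scene stay as the last step left them, time stands still between calls to the robot, and variables do not carry over. Pictures are saved under pics/ and viewed, at most 10 in all, crops included, and the job is handed in when it is done.

```bash
ls; mkdir -p pics
```

Create h.py:
```python
from station import manip
import numpy as np, cv2
from scipy.spatial.transform import Rotation as Ro
def snap(n):
    s=manip.sense(); d=manip.snapshot(n)
    if n=="wrist":
        T=np.eye(4); T[:3,:3]=Ro.from_quat(s["tool_rot"]).as_matrix(); T[:3,3]=s["tcp_pos"]
        C=T@np.array(d["hand_eye"]); d["Rc"]=C[:3,:3]; d["c"]=C[:3,3]
    else:
        R=np.array(d["R"]); d["Rc"]=R.T; d["c"]=-R.T@np.array(d["t"])
    return d
def rays(d,px):
    px=np.asarray(px,float).reshape(-1,2); h=d["pixels"].shape[0]
    f=h/2/np.tan(np.radians(d["fov_y"])/2)
    K=np.array([[f,0,d["cx"]],[0,f,d["cy"]],[0,0,1]])
    u=cv2.undistortPoints(px[:,None],K,np.array([d["k1"],0,0,0.]),None,None,None).reshape(-1,2) if False else cv2.undistortPointsIter(px[:,None],K,np.array([d["k1"],0,0,0.]),np.eye(3),np.eye(3),(3,100,1e-9)).reshape(-1,2)
    return np.c_[u,np.ones(len(u))]@d["Rc"].T
def plane(d,px,z):
    r=rays(d,px); return d["c"]+r*((z-d["c"][2])/r[:,2])[:,None]
def depth(d,px):
    px=np.asarray(px).reshape(-1,2).astype(int); return d["c"]+rays(d,px)*d["range_z"][px[:,1],px[:,0]][:,None]
def tri(d1,p1,d2,p2):
    a=rays(d1,p1)[0];b=rays(d2,p2)[0]
    s,t=np.linalg.lstsq(np.c_[a,-b],d2["c"]-d1["c"],rcond=None)[0]
    P,Q=d1["c"]+s*a,d2["c"]+t*b; return (P+Q)/2,np.linalg.norm(P-Q)
def save(n,im): cv2.imwrite("pics/"+n,im[...,::-1])
```

Run:
```python
from h import *
import pickle
for n in ["scene","side","wrist"]:
    d=snap(n); pickle.dump(d,open(n+".pkl","wb")); save(n+"0.png",d["pixels"]); print(n,d["c"].round(3),d["Rc"][:,2].round(2),d["fov_y"],d["k1"])
print(manip.sense())
```

```text
pics
station.py
scene [ 1.152 -0.431  0.793] [-0.6   0.39 -0.7 ] 51.658820756017164 -0.016023247208623418
side [ 0.826 -0.883  0.778] [-0.24  0.76 -0.6 ] 53.67859706015904 -0.12725683164461357
wrist [0.624 0.078 0.373] [-0.   -0.3  -0.95] 69.34351894156244 0.0134770445934396
{'t': 0.15, 'q': array([-1.78464242e-01,  5.28288953e-01,  1.43360065e+00,  1.90023686e-05,
        1.18140950e+00, -1.78500753e-01]), 'qd': array([ 5.86215085e-04, -1.86398633e-03, -2.99134288e-03, -3.49136788e-04,
        1.23565868e-03, -9.00986430e-05]), 'tau': array([ 1.17890530e-03, -4.42742836e+01, -1.78276026e+01, -2.15643640e-04,
        5.61750654e-03, -9.84718270e-06]), 'tcp_pos': array([6.24490216e-01, 1.48676063e-04, 2.52538401e-01]), 'tool_rot': array([ 7.07096171e-01,  7.07116877e-01, -4.79409181e-04, -7.05861773e-04]), 'force': array([-0.00854748,  0.77077089,  0.17645618]), 'ft_torque': array([ 0.01894619, -0.02487302,  0.08493535]), 'gripper_force': 0.0, 'finger_gap': 0.9990824828507701}
```

View pics/scene0.png

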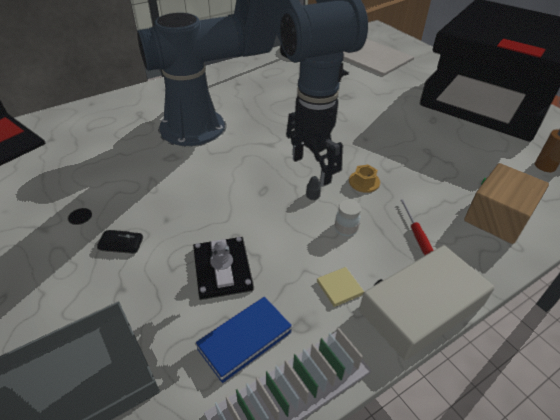

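View pics/side0.png

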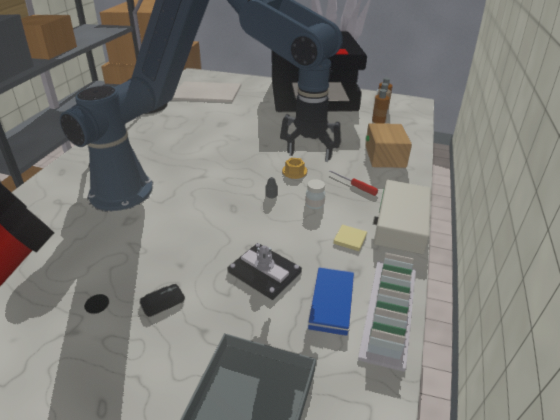

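View pics/wrist0.png

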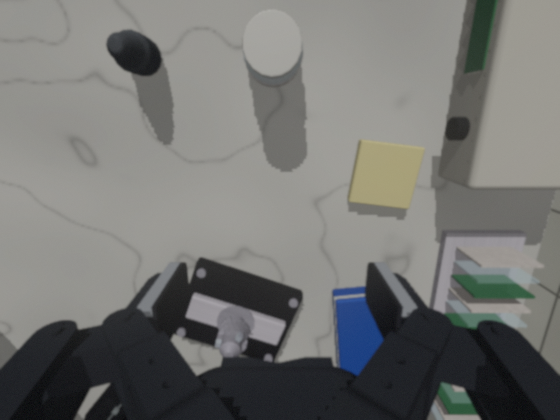

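The scene shows the nut at about (365,178) and the stand at (223,262). In the side view they are at (294,168) and (265,265). In the wrist view the stud is at (234,325) and the nut is out of frame, so I'll locate both roughly.

Run:
```python
from h import *
import pickle
D={n:pickle.load(open(n+".pkl","rb")) for n in ["scene","side","wrist"]}
cents={}
for n,(x0,y0,x1,y1) in {"scene":(335,155,390,200),"side":(275,150,315,185)}.items():
    d=D[n]; hsv=cv2.cvtColor(d["pixels"],cv2.COLOR_RGB2HSV)
    m=((hsv[...,0]>12)&(hsv[...,0]<28)&(hsv[...,1]>110)); m2=np.zeros_like(m); m2[y0:y1,x0:x1]=m[y0:y1,x0:x1]
    v,u=np.nonzero(m2); P=depth(d,np.c_[u,v]); 
    print(n,len(u),u.mean(),v.mean(),"z",np.percentile(P[:,2],[2,50,98]).round(4))
    top=P[(P[:,2]>.03)]; fl=P[(P[:,2]<.014)]
    for q in (top,P): 
        (c,r)=cv2.minEnclosingCircle(q[:,:2].astype(np.float32)); print("  circ",c,r,len(q))
    cents[n]=(u.mean(),v.mean())
print(tri(D["scene"],cents["scene"],D["side"],cents["side"]))
# stud tip: highest point near the stand
for n,(x0,y0,x1,y1) in {"scene":(190,225,265,305),"side":(225,230,305,300),"wrist":(200,280,275,360)}.items():
    d=D[n]; v,u=np.mgrid[y0:y1,x0:x1]; px=np.c_[u.ravel(),v.ravel()]; P=depth(d,px); ok=d["range_z"][px[:,1],px[:,0]]>0; P=P[ok];px=px[ok]
    k=(P[:,2]>.074)&(P[:,2]<.1); print(n,"nose",k.sum(),P[k].mean(0).round(4),P[k][:,2].max().round(4),px[k].mean(0))
    k=(P[:,2]>.012)&(P[:,2]<.024); print("  plate",cv2.minAreaRect(P[k][:,:2].astype(np.float32)))
# others roughly
for nm,p in dict(obj=(313,188),jar=(347,215),notes=(340,286),mouse=(120,242),box=(244,338),screw=(415,228)).items(): print(nm,depth(D["scene"],p).round(3))
for n,b in {"scene":(150,200,300,320),"side":(220,100,380,230)}.items():
    x0,y0,x1,y1=b
a=cv2.resize(D["scene"]["pixels"][150:310,180:400],None,fx=2.7,fy=2.7,interpolation=cv2.INTER_CUBIC)
b=cv2.resize(D["wrist"]["pixels"][255:365,160:320],None,fx=3.6,fy=3.6,interpolation=cv2.INTER_CUBIC)
save("cropA.png",a)
```

```text
scene 618 364.4012944983819 178.75566343042073 z [0.0042 0.0207 0.0408]
  circ (0.8201687335968018, -0.059179723262786865) 0.4982852637767792 208
  circ (0.8201687335968018, -0.059179723262786865) 0.4982852637767792 618
side 379 294.3905013192612 168.11081794195252 z [0.0036 0.0208 0.041 ]
  circ (0.6639949083328247, -0.2821453809738159) 0.6225273609161377 130
  circ (0.6639949083328247, -0.2821453809738159) 0.6225273609161377 379
(array([0.50811105, 0.29423868, 0.00875141]), np.float64(0.002376420859890021))
scene nose 118 [ 0.5764 -0.191   0.0826] 0.0913 [220.08474576 246.97457627]
  plate ((0.5721368789672852, -0.1899566948413849), (0.11995472013950348, 0.15236398577690125), 69.43915557861328)
side nose 83 [ 0.5701 -0.196   0.0819] 0.0909 [263.57831325 250.01204819]
  plate ((0.568993866443634, -0.1918659508228302), (0.12311960011720657, 0.15172114968299866), 69.45655059814453)
wrist nose 417 [ 0.5685 -0.1819  0.0826] 0.0911 [229.51558753 346.30215827]
  plate ((0.5685933828353882, -0.19563117623329163), (0.12794366478919983, 0.10520659387111664), 88.34478759765625)
obj [[0.491 0.125 0.039]]
jar [[0.638 0.113 0.07 ]]
notes [[0.76  0.002 0.011]]
mouse [[ 0.393 -0.364  0.028]]
box [[ 0.766 -0.244  0.032]]
screw [[0.729 0.262 0.022]]
```

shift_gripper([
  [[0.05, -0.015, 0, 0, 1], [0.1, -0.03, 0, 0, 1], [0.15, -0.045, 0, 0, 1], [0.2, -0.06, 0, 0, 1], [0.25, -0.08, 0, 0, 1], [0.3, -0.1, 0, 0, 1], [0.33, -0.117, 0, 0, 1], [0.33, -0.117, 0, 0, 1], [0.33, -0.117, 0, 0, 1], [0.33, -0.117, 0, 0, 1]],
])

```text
refused: moves[0]: the value is too long (schema: maxItems 5). Nothing was moved.
```

Wrong form. The message asks for a list of rows, each a list of 5 numbers, so I'll send the same numbers that way.

shift_gripper([
  [0.05, -0.015, 0, 0, 1],
  [0.1, -0.03, 0, 0, 1],
  [0.15, -0.045, 0, 0, 1],
  [0.2, -0.06, 0, 0, 1],
  [0.25, -0.08, 0, 0, 1],
  [0.3, -0.1, 0, 0, 1],
  [0.33, -0.117, 0, 0, 1],
  [0.33, -0.117, 0, 0, 1],
  [0.33, -0.117, 0, 0, 1],
  [0.33, -0.117, 0, 0, 1],
])

```text
t: 1.15
tcp_pos: [0.5084, 0.3292, 0.2531]
tool_rot: [0.707, 0.707, -0.0, 0.0]
force: [0.5, -0.7, -0.3]
finger_gap: 1.003
gripper_force: 0.0
```

Run:
```python
from h import *
import pickle
d=snap("wrist"); pickle.dump(d,open("w1.pkl","wb")); save("w1.png",d["pixels"]); print(d["c"])
```

```text
[0.50783656 0.40714657 0.3731729 ]
```

View pics/w1.png

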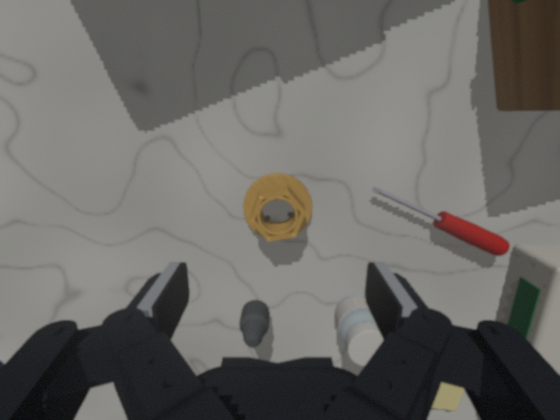

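The nut is at (278,208) in the wrist view, with the bore and the top face visible. Next I'll fit the flange circle and the hexagon yaw.

Create nut.py:
```python
from h import *
def nut(d,ztop=.040,zf=.009):
    hsv=cv2.cvtColor(d["pixels"],cv2.COLOR_RGB2HSV)
    m=((hsv[...,0]>10)&(hsv[...,0]<30)&(hsv[...,1]>110)&(hsv[...,2]>50)).astype(np.uint8)
    n,l,st,ce=cv2.connectedComponentsWithStats(m)
    i=1+np.argmax(st[1:,4]); m=(l==i)
    v,u=np.nonzero(m); px=np.c_[u,v]; P=depth(d,px); ok=(d["range_z"][v,u]>0)
    z=P[:,2]
    top=ok&(z>ztop-.004)&(z<ztop+.006)
    T=plane(d,px[top],ztop)[:,:2]
    zt=np.median(z[top]); 
    tm=np.zeros(m.shape,np.uint8); tm[px[top][:,1],px[top][:,0]]=1
    c,_=cv2.findContours(tm,cv2.RETR_EXTERNAL,cv2.CHAIN_APPROX_NONE)
    c=max(c,key=cv2.contourArea)[:,0]; H=cv2.convexHull(plane(d,c,ztop)[:,:2].astype(np.float32))[:,0]
    M=cv2.moments(H); ct=np.array([M["m10"],M["m01"]])/M["m00"]
    a=np.radians(np.arange(0,180,1)); n_=np.c_[np.cos(a),np.sin(a)]
    w=(H@n_.T).max(0)-(H@n_.T).min(0)
    yaw=-np.angle((w*np.exp(-6j*a)).sum()*-1)/6   # minima of the width = flats
    yaw=np.angle(np.conj((w*np.exp(-6j*a)).sum())*-1)/6*1
    # w~ -cos(6(a-yaw)); sum w e^{-6ia} ~ -e^{-6i yaw}
    yaw=-np.angle(-(w*np.exp(-6j*a)).sum())/6
    c,_=cv2.findContours(m.astype(np.uint8),cv2.RETR_EXTERNAL,cv2.CHAIN_APPROX_NONE)
    fl=(ok&(z<zf+.005)&(z>zf-.005))
    F=plane(d,px[fl],zf)[:,:2]; cf,rf=cv2.minEnclosingCircle(F.astype(np.float32))
    return dict(ct=ct.round(4),zt=zt.round(4),yaw=np.degrees(yaw).round(1),wmin=w.min().round(4),wmax=w.max().round(4),amin=int(w.argmin()),cf=np.round(cf,4),rf=round(rf,4),zfl=np.median(z[fl]).round(4),w30=w[::10].round(3),pc=px[top].mean(0))
```

Run:
```python
from nut import *
import pickle
d=pickle.load(open("w1.pkl","rb")); print(nut(d))
x=cv2.resize(d["pixels"][160:260,225:335],None,fx=5,fy=5,interpolation=cv2.INTER_CUBIC); save("w1c.png",x)
```

```text
{'ct': array([0.5081, 0.2927]), 'zt': np.float64(0.0394), 'yaw': np.float64(-20.3), 'wmin': np.float64(0.058), 'wmax': np.float64(0.0661), 'amin': 160, 'cf': array([0.5086, 0.293 ]), 'rf': 0.043, 'zfl': np.float64(0.0086), 'w30': array([0.065, 0.066, 0.065, 0.063, 0.058, 0.062, 0.065, 0.065, 0.064,
       0.061, 0.059, 0.062, 0.065, 0.065, 0.064, 0.062, 0.058, 0.062]), 'pc': array([276.95985727, 215.14362177])}
```

View pics/w1c.png

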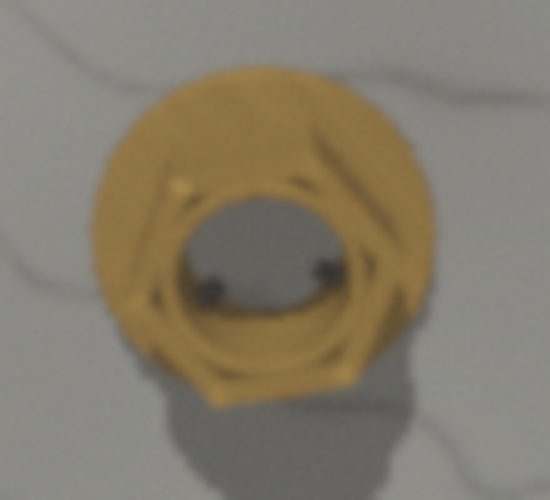

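The crop shows the hexagon, with pins at about crop (210,292) and (328,270). The flange fit is 86 mm and the top is at 39.4 mm, both as expected. Now the stud, from two wrist positions.

Run:
```python
from h import *
import pickle
d=pickle.load(open("w1.pkl","rb"))
for p in [(225+210/5,160+292/5),(225+328/5,160+270/5)]:
    X=plane(d,p,.018)[0,:2]-[.5083,.2929]; print(X, np.hypot(*X), np.degrees(np.arctan2(X[1],X[0])))
```

```text
[-0.01263397 -0.01138056] 0.017003952646890405 -137.98776792007706
[ 0.01655529 -0.00563413] 0.017487740708716962 -18.7945847240427
```

shift_gripper([
  [-0.05, 0.006, 0, 0, 1],
  [-0.1, 0.012, 0, 0, 1],
  [-0.15, 0.018, 0, 0, 1],
  [-0.2, 0.024, 0, 0, 1],
  [-0.25, 0.03, 0, 0, 1],
  [-0.3, 0.036, 0.01, 0, 1],
  [-0.35, 0.045, 0.02, 0, 1],
  [-0.4, 0.055, 0.03, 0, 1],
  [-0.44, 0.062, 0.05, 0, 1],
  [-0.47, 0.062, 0.05, 0, 1],
  [-0.47, 0.062, 0.05, 0, 1],
  [-0.47, 0.062, 0.05, 0, 1],
  [-0.47, 0.062, 0.05, 0, 1],
])

```text
t: 2.5
tcp_pos: [0.5695, -0.1399, 0.2035]
tool_rot: [0.707, 0.707, 0.0, -0.0]
force: [0.2, 0.2, 0.1]
finger_gap: 1.001
gripper_force: 0.0
```

Run:
```python
from h import *
import pickle
d=snap("wrist"); pickle.dump(d,open("w2.pkl","wb")); print(d["c"])
```

```text
[ 0.5689555  -0.06206716  0.32361029]
```

shift_gripper([
  [-0.03, 0.05, 0, 0, 1],
  [-0.03, 0.08, 0, 0, 1],
  [-0.03, 0.08, 0, 0, 1],
  [-0.03, 0.08, 0, 0, 1],
  [-0.03, 0.08, 0, 0, 1],
])

```text
t: 3.05
tcp_pos: [0.6488, -0.1684, 0.2032]
tool_rot: [0.707, 0.708, -0.0, -0.001]
force: [-0.1, 0.7, 0.3]
finger_gap: 1.0
gripper_force: 0.0
```

Run:
```python
from h import *
import pickle
d=snap("wrist"); pickle.dump(d,open("w3.pkl","wb")); print(d["c"])
e=pickle.load(open("w2.pkl","rb"))
A=[]
for n,q in (("w2",e),("w3",d)):
    v,u=np.mgrid[0:420,0:560]; px=np.c_[u.ravel(),v.ravel()]; P=depth(q,px); z=q["range_z"].ravel()
    near=(z>0)&(np.hypot(P[:,0]-.57,P[:,1]+.191)<.04)
    for lo,hi in ((.086,.095),(.078,.086),(.066,.0725),(.073,.0785)):
        k=near&(P[:,2]>lo)&(P[:,2]<hi); print(n,lo,k.sum(),P[k].mean(0).round(4) if k.any() else 0, px[k].mean(0).round(0) if k.any() else 0, P[k][:,2].max() if k.any() else 0)
    k=near&(P[:,2]>.07); c=px[k].mean(0).astype(int)
    x0,y0=max(c[0]-45,0),max(c[1]-45,0); print("crop",x0,y0)
    A.append(cv2.resize(q["pixels"][y0:y0+90,x0:x0+90],(400,400),interpolation=cv2.INTER_CUBIC))
save("stud.png",np.hstack(A))
```

```text
[ 0.64832568 -0.0905939   0.32332884]
w2 0.086 250 [ 0.5679 -0.1868  0.0884] [276. 264.] 0.09116201107308941
w2 0.078 341 [ 0.5679 -0.1843  0.0831] [276. 259.] 0.08592613514339492
w2 0.066 352 [ 0.5691 -0.1817  0.0693] [277. 249.] 0.07243703168499671
w2 0.073 193 [ 0.5673 -0.1829  0.0761] [275. 254.] 0.07848579272283701
crop 230 213
w3 0.086 284 [ 0.5688 -0.1873  0.0883] [182. 234.] 0.09092385866587746
w3 0.078 364 [ 0.5704 -0.185   0.0831] [185. 229.] 0.0859722275528538
w3 0.066 388 [ 0.5731 -0.1833  0.0694] [192. 222.] 0.07247103453230447
w3 0.073 212 [ 0.5704 -0.1849  0.0761] [188. 226.] 0.07847497476805079
crop 31 308
```

View pics/stud.png

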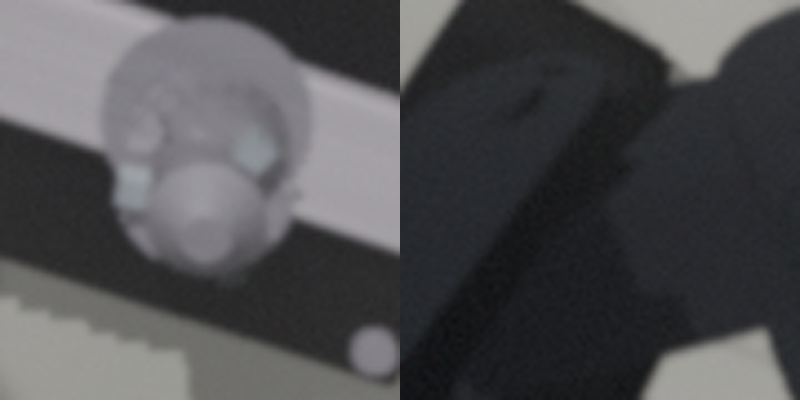

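The left half shows the nose tip at image (277,267). Two pale-teal blocks, likely the stops, are at about (260,255) and (287,246). The right crop was misaimed onto a finger. I'll triangulate the tip and measure the block heights and angles.

Run:
```python
from h import *
import pickle
e=pickle.load(open("w2.pkl","rb"));d=pickle.load(open("w3.pkl","rb"))
for p in [(260,255),(287,246),(263,243),(277,267)]: print(p,depth(e,p).round(4),e["pixels"][p[1],p[0]])
tips=[]
for q,near in ((e,(277,265)),(d,(182,235))):
    v,u=np.mgrid[0:420,0:560]; px=np.c_[u.ravel(),v.ravel()]; P=depth(q,px); z=q["range_z"].ravel()
    k=(z>0)&(np.abs(px-near).max(1)<40)&(P[:,2]>.0885)&(P[:,2]<.095)
    tips.append(px[k].mean(0)); print("tip px",tips[-1],k.sum(),plane(q,tips[-1],.09).round(4))
    # crown-height land/edge circle and wide washer check
    k=(z>0)&(np.abs(px-near).max(1)<60)&(np.abs(P[:,2]-.077)<.0012); print(" 77:",k.sum(),P[k].mean(0).round(4))
print(tri(e,tips[0],d,tips[1]))
a=cv2.resize(e["pixels"][220:290,240:310],(400,400),interpolation=cv2.INTER_CUBIC)
b=cv2.resize(d["pixels"][195:265,150:220],(400,400),interpolation=cv2.INTER_CUBIC)
save("stud2.png",np.hstack([a,b]))
# side/scene tips
for n,(x0,y0,x1,y1) in {"scene":(190,225,265,305),"side":(225,230,305,300)}.items():
    q=pickle.load(open(n+".pkl","rb")); v,u=np.mgrid[y0:y1,x0:x1]; px=np.c_[u.ravel(),v.ravel()]; P=depth(q,px)
    k=(P[:,2]>.0875)&(P[:,2]<.1); t=px[k].mean(0); print(n,t,k.sum(),plane(q,t,.09).round(4))
```

```text
(260, 255) [[ 0.5537 -0.184   0.0763]] [143 148 153]
(287, 246) [[ 0.5778 -0.1747  0.0774]] [140 144 151]
(263, 243) [[ 0.5558 -0.1798  0.0595]] [143 141 148]
(277, 267) [[ 0.569  -0.1885  0.0901]] [125 123 129]
tip px [275.36290323 265.75806452] 124 [[ 0.5676 -0.1874  0.09  ]]
 77: 126 [ 0.5677 -0.1842  0.0767]
tip px [180.71428571 235.27857143] 140 [[ 0.5685 -0.1877  0.09  ]]
 77: 140 [ 0.5698 -0.1856  0.0767]
(array([ 0.5675731 , -0.18880834,  0.08733838]), np.float64(1.5786406259163966e-06))
scene [219.36363636 243.81818182] 22 [[ 0.5737 -0.1906  0.09  ]]
side [263.44444444 246.55555556] 9 [[ 0.5688 -0.1927  0.09  ]]
```

View pics/stud2.png

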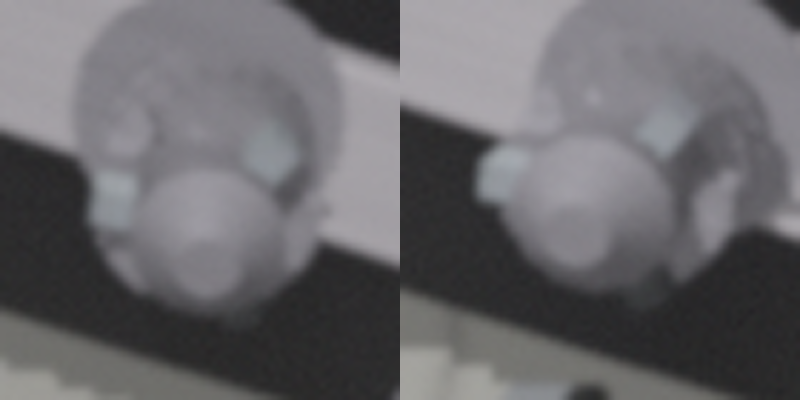

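Run:
```python
from h import *
import pickle
c0=np.array([.569,-.1886])
for n,near in (("w2",(277,260)),("w3",(182,235))):
    q=pickle.load(open(n+".pkl","rb")); print(n,"tip",plane(q,[(277.1,266.9) if n=="w2" else (181.5,236.1)],.09).round(4))
    x0,y0=near[0]-45,near[1]-45; v,u=np.mgrid[y0:y0+90,x0:x0+90]; px=np.c_[u.ravel(),v.ravel()]; P=depth(q,px)
    rel=P[:,:2]-c0; r=np.hypot(*rel.T); a=np.degrees(np.arctan2(rel[:,1],rel[:,0]))
    for nm,lo,hi,r0 in (("stop",.0755,.0785,.0138),("land",.0685,.0712,.0135)):
        k=(P[:,2]>lo)&(P[:,2]<hi)&(r>r0)&(r<.0195)
        h,_=np.histogram(a[k],np.arange(-180,181,10)); print(n,nm,dict((int(b),int(x)) for b,x in zip(np.arange(-180,180,10),h) if x))
```

```bash
python3 -c "
from h import *
import pickle
d=pickle.load(open('w3.pkl','rb'));e=pickle.load(open('w2.pkl','rb'));print(tri(e,(277.1,266.9),d,(181.5,236.1)))"
```

```text
w2 tip [[ 0.5691 -0.1885  0.09  ]]
w2 stop {-90: 6, -80: 11, -70: 6, 40: 11, 50: 14, 60: 7, 150: 8, 160: 16, 170: 14}
w2 land {-170: 12, -160: 10, -150: 9, -140: 5, -130: 2, -70: 1, -60: 4, -50: 6, -40: 11, -30: 9, -20: 9, -10: 10, 0: 2, 40: 2, 50: 2, 60: 15, 70: 17, 80: 18, 90: 15, 100: 20, 110: 18, 120: 4, 140: 1, 150: 9, 160: 1}
w3 tip [[ 0.5691 -0.1884  0.09  ]]
w3 stop {-90: 9, -80: 13, -70: 7, 40: 14, 50: 15, 60: 4, 150: 6, 160: 20, 170: 10}
w3 land {-180: 1, -170: 2, -160: 2, -70: 9, -60: 12, -50: 10, -40: 15, -30: 10, -20: 11, -10: 14, 0: 4, 40: 5, 50: 4, 60: 13, 70: 17, 80: 18, 90: 18, 100: 19, 110: 19, 120: 6, 150: 10}
(array([ 0.56908152, -0.18842196,  0.09006403]), np.float64(2.7730274728903262e-05))
```

The measurements are consistent. The tip triangulates to (0.5691,-0.1884,0.0901), against 90 mm stated. The lands span 60–122° (mod 120), the stops 42–60° and the gaps 122–162°. The nut's pins sit at about -20° (= 100°), which is already on a land. Next I'll go above the nut at yaw -20.3°.

Units first: turns go in shares of 45 degrees. So 0.354 rad / 0.7854 = 0.4507.

shift_gripper([
  [0.05, -0.015, 0, 0.0509, 1],
  [0.1, -0.03, 0, 0.1019, 1],
  [0.15, -0.045, 0, 0.1528, 1],
  [0.2, -0.06, 0, 0.2037, 1],
  [0.25, -0.075, 0, 0.2546, 1],
  [0.3, -0.09, 0, 0.3056, 1],
  [0.35, -0.105, 0, 0.3565, 1],
  [0.4, -0.12, 0.02, 0.4074, 1],
  [0.44, -0.135, 0.05, 0.4507, 1],
  [0.463, -0.142, 0.08, 0.4507, 1],
  [0.463, -0.142, 0.1, 0.4507, 1],
  [0.463, -0.142, 0.1, 0.4507, 1],
  [0.463, -0.142, 0.1, 0.4507, 1],
  [0.463, -0.142, 0.1, 0.4507, 1],
  [0.463, -0.142, 0.1, 0.4507, 1],
])

```text
t: 4.6
tcp_pos: [0.5095, 0.2924, 0.1052]
tool_rot: [0.821, 0.571, 0.002, 0.0]
force: [0.1, 0.3, -0.8]
finger_gap: 1.003
gripper_force: 0.0
```

Create w.py:
```python
from h import *
s=manip.sense(); R=Ro.from_quat(s["tool_rot"]).as_matrix()
print("t",round(s["t"],2),"tcp",np.array(s["tcp_pos"]).round(4),"yaw",np.degrees(np.arctan2(R[1,1],R[0,1])).round(2),"tilt",R[:,2].round(4),"F",np.round(s["force"],1),"T",np.round(s["ft_torque"],2),"q",np.round(s["q"],2),"gap",round(s["finger_gap"],3),"gf",round(s["gripper_force"],1))
def to(x,y): 
    d=np.array([x,y,s["tcp_pos"][2]])-s["tcp_pos"]; print("tool shift to",(x,y),(R.T@d).round(4))
```

Run:
```python
from w import *
to(.5083,.2929)
```

```text
t 4.6 tcp [0.5095 0.2924 0.1052] yaw -20.38 tilt [ 0.0032  0.001  -1.    ] F [ 0.1  0.3 -0.8] T [-0.02  0.06  0.05] q [ 0.33  0.68  1.65 -0.    0.81  0.69] gap 1.003 gf 0.0
tool shift to (0.5083, 0.2929) [ 0.0001 -0.0013 -0.    ]
```

shift_gripper([
  [0, 0, 0.03, 0, 1],
  [0, 0, 0.05, 0, 1],
  [0, 0, 0.066, 0, 1],
  [0, 0, 0.066, 0, 1],
  [0, 0, 0.066, 0, 1],
])

```text
t: 5.1
tcp_pos: [0.5088, 0.2927, 0.0382]
tool_rot: [0.821, 0.571, 0.001, 0.0]
force: [-0.4, 0.2, 0.1]
finger_gap: 0.998
gripper_force: 0.0
```

Run:
```python
from w import *
to(.5083,.2929)
```

```text
t 5.1 tcp [0.5088 0.2927 0.0382] yaw -20.34 tilt [ 1.2e-03  4.0e-04 -1.0e+00] F [-0.4  0.2  0.1] T [ 0.01 -0.01  0.01] q [ 0.33  0.79  1.67 -0.    0.68  0.69] gap 0.998 gf 0.0
tool shift to (0.5083, 0.2929) [ 0.     -0.0006 -0.    ]
```

shift_gripper([
  [0, 0, 0, 0, 0.66],
  [0, 0, 0, 0, 0.6],
  [0, 0, 0, 0, 0.6],
  [0, 0, 0, 0, 0.6],
  [0, 0, 0, 0, 0.6],
  [0, 0, 0, 0, 0.6],
], grip_n=60)

```text
t: 5.7
tcp_pos: [0.5092, 0.2933, 0.0391]
tool_rot: [0.821, 0.572, 0.002, 0.001]
force: [-0.5, -1.3, 5.7]
finger_gap: 0.667
gripper_force: 66.7
```

```bash
python3 w.py
```

```text
t 5.7 tcp [0.5092 0.2933 0.0391] yaw -20.28 tilt [ 3.2e-03  9.0e-04 -1.0e+00] F [-0.5 -1.3  5.7] T [-0.12  0.12  0.  ] q [ 0.33  0.79  1.67 -0.    0.68  0.69] gap 0.667 gf 66.7
```

The grip is good: gap 0.667 ≈ 57 mm at 67 N. Lift and carry to above the stud, turning 6.7° clockwise on the way.

In the tool's units: 0.117 rad / 0.7854 = 0.149.

shift_gripper([
  [0, 0, -0.02, 0, 0.6],
  [0, 0, -0.05, 0, 0.6],
  [0, 0, -0.09, 0, 0.6],
  [-0.03, 0.0155, -0.12, 0, 0.6],
  [-0.066, 0.034, -0.14, 0, 0.6],
  [-0.102, 0.053, -0.14, 0.0255, 0.6],
  [-0.138, 0.0715, -0.14, 0.0509, 0.6],
  [-0.174, 0.09, -0.14, 0.0764, 0.6],
  [-0.21, 0.109, -0.14, 0.1019, 0.6],
  [-0.246, 0.1275, -0.14, 0.1273, 0.6],
  [-0.282, 0.146, -0.14, 0.149, 0.6],
  [-0.318, 0.165, -0.14, 0.149, 0.6],
  [-0.354, 0.1835, -0.14, 0.149, 0.6],
  [-0.39, 0.202, -0.14, 0.149, 0.6],
  [-0.42, 0.218, -0.14, 0.149, 0.6],
  [-0.431, 0.2234, -0.14, 0.149, 0.6],
  [-0.431, 0.2234, -0.14, 0.149, 0.6],
  [-0.431, 0.2234, -0.14, 0.149, 0.6],
  [-0.431, 0.2234, -0.14, 0.149, 0.6],
  [-0.431, 0.2234, -0.14, 0.149, 0.6],
])

```text
t: 7.7
tcp_pos: [0.5678, -0.1869, 0.1773]
tool_rot: [0.852, 0.523, -0.0, -0.001]
force: [0.7, -0.4, -3.3]
finger_gap: 0.665
gripper_force: 65.5
```

Run:
```python
from w import *
to(.5691,-.1884)
d=snap("wrist"); save("hold.png",d["pixels"])
```

```text
t 7.7 tcp [ 0.5678 -0.1869  0.1773] yaw -26.88 tilt [-9.e-04  8.e-04 -1.e+00] F [ 0.7 -0.4 -3.3] T [-0.   -0.01 -0.02] q [-0.5   0.59  1.57  0.    0.98 -0.04] gap 0.665 gf 65.5
tool shift to (0.5691, -0.1884) [-0.0007  0.0019 -0.    ]
```

View pics/hold.png

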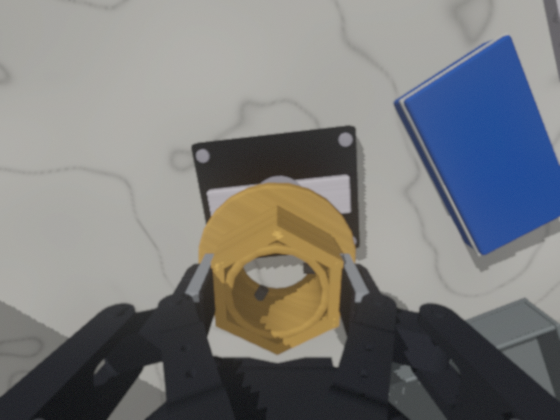

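The nut is squarely in the jaws above the stand: flange centre near (277,260), stand centre behind it near (277,190). I'll check the nut's centre against the TCP.

Run:
```python
from nut import *
from w import s,R
d=snap("wrist"); s=manip.sense(); t=np.array(s["tcp_pos"]); print(t)
o=nut(d,t[2]+.001,t[2]-.030); print({k:o[k] for k in("ct","zt","cf","rf","zfl","yaw")})
for c in ("cf","ct"): print(c,(R.T@np.r_[o[c]-t[:2],0]).round(4))
# shift for nut->stud
print("shift", (R.T@np.r_[np.array([.5691,-.1884])-o["cf"],0]).round(4))
```

```text
t 7.75 tcp [ 0.5679 -0.1871  0.1773] yaw -26.88 tilt [-6.e-04  5.e-04 -1.e+00] F [ 0.3 -0.5 -3.9] T [-0.01  0.01 -0.07] q [-0.51  0.59  1.57  0.    0.98 -0.04] gap 0.668 gf 65.5
[ 0.56805187 -0.18740956  0.17738708]
{'ct': array([ 0.5669, -0.1866]), 'zt': np.float64(0.1776), 'cf': array([ 0.568 , -0.1841]), 'rf': 0.0423, 'zfl': np.float64(0.1467), 'yaw': np.float64(-26.7)}
cf [ 0.0029 -0.0015  0.    ]
ct [ 0.0002 -0.0014  0.    ]
shift [-0.0033  0.0029 -0.    ]
```

shift_gripper([
  [0.001, 0.002, 0.02, 0, 0.6],
  [0.001, 0.002, 0.04, 0, 0.6],
  [0.001, 0.002, 0.05, 0, 0.6],
  [0.001, 0.002, 0.05, 0, 0.6],
  [0.001, 0.002, 0.05, 0, 0.6],
  [0.001, 0.002, 0.06, 0, 0.6],
  [0.001, 0.002, 0.064, 0, 0.6],
  [0.001, 0.002, 0.068, 0, 0.6],
  [0.001, 0.002, 0.068, 0, 0.6],
  [0.001, 0.002, 0.068, 0, 0.6],
])

```text
t: 8.8
tcp_pos: [0.5703, -0.1887, 0.1092]
tool_rot: [0.853, 0.523, -0.0, -0.0]
force: [-0.5, -0.5, -4.0]
finger_gap: 0.664
gripper_force: 65.6
```

```bash
python3 w.py
```

```text
t 8.8 tcp [ 0.5703 -0.1887  0.1092] yaw -26.99 tilt [-1.e-04  1.e-04 -1.e+00] F [-0.5 -0.5 -4. ] T [-0.01 -0.03 -0.04] q [-0.51  0.69  1.61 -0.    0.85 -0.03] gap 0.664 gf 65.6
```

shift_gripper([
  [0, 0, 0.003, 0, 0.6],
  [0, 0, 0.006, 0, 0.6],
  [0, 0, 0.008, 0, 0.6],
  [0, 0, 0.008, 0, 0.6],
])

```text
t: 9.2
tcp_pos: [0.5701, -0.1886, 0.1009]
tool_rot: [0.853, 0.523, -0.0, -0.0]
force: [-0.8, -0.0, -4.7]
finger_gap: 0.664
gripper_force: 65.6
```

```bash
python3 w.py
```

```text
t 9.2 tcp [ 0.5701 -0.1886  0.1009] yaw -26.99 tilt [-8.e-04  4.e-04 -1.e+00] F [-0.8 -0.  -4.7] T [0.01 0.02 0.  ] q [-0.51  0.7   1.61 -0.    0.83 -0.03] gap 0.664 gf 65.6
```

shift_gripper([
  [0, 0, 0.002, 0, 0.6],
  [0, 0, 0.004, 0, 0.6],
  [0, 0, 0.0045, 0, 0.6],
  [0, 0, 0.0045, 0, 0.6],
])

```text
t: 9.6
tcp_pos: [0.5705, -0.1887, 0.097]
tool_rot: [0.853, 0.523, 0.0, 0.0]
force: [0.1, -0.5, -1.1]
finger_gap: 0.664
gripper_force: 65.9
```

```bash
python3 w.py
```

```text
t 9.6 tcp [ 0.5705 -0.1887  0.097 ] yaw -26.98 tilt [ 2.e-04 -1.e-04 -1.e+00] F [ 0.1 -0.5 -1.1] T [ 0.06  0.02 -0.05] q [-0.51  0.71  1.61  0.    0.82 -0.03] gap 0.664 gf 65.9
```

Contact with the land is at TCP z=0.097, so the underside is at 58 mm as expected. Next I'll back it off with a light press.

In the tool's units: -0.08 rad / 0.7854 = -0.1019.

shift_gripper([
  [0, 0, 0.001, -0.1019, 0.6],
  [0, 0, 0.0015, -0.2037, 0.6],
  [0, 0, 0.0015, -0.3056, 0.6],
  [0, 0, 0.0015, -0.4074, 0.6],
  [0, 0, 0.0015, -0.5093, 0.6],
  [0, 0, 0.0015, -0.6112, 0.6],
  [0, 0, 0.0015, -0.713, 0.6],
  [0, 0, 0.0015, -0.713, 0.6],
])

```text
t: 10.4
tcp_pos: [0.5701, -0.1877, 0.0963]
tool_rot: [0.675, 0.738, 0.0, -0.001]
force: [-1.4, 3.2, 6.3]
finger_gap: 0.668
gripper_force: 66.6
```

```bash
python3 w.py
```

```text
t 10.4 tcp [ 0.5701 -0.1877  0.0963] yaw 5.1 tilt [-6.0e-04  1.3e-03 -1.0e+00] F [-1.4  3.2  6.3] T [ 0.73  0.44 -0.  ] q [-0.5   0.71  1.62  0.    0.82 -0.59] gap 0.668 gf 66.6
```

In the tool's units: -0.18 rad / 0.7854 = -0.2292.

shift_gripper([
  [0, 0, 0.001, -0.0891, 0.6],
  [0, 0, 0.001, -0.1783, 0.6],
  [0, 0, 0.001, -0.2292, 0.6],
  [0, 0, 0.001, -0.2292, 0.6],
])

```text
t: 10.8
tcp_pos: [0.5695, -0.1883, 0.0939]
tool_rot: [0.606, 0.795, -0.0, -0.001]
force: [-1.0, 2.3, -0.5]
finger_gap: 0.667
gripper_force: 65.8
```

```bash
python3 w.py
```

```text
t 10.8 tcp [ 0.5695 -0.1883  0.0939] yaw 15.34 tilt [-2.e-03  8.e-04 -1.e+00] F [-1.   2.3 -0.5] T [0.31 0.28 0.  ] q [-0.51  0.71  1.62 -0.    0.82 -0.77] gap 0.667 gf 65.8
```

shift_gripper([
  [0, 0, 0.0005, -0.0637, 0.6],
  [0, 0, 0.0005, -0.1146, 0.6],
  [0, 0, 0.0005, -0.1146, 0.6],
])

```text
t: 11.1
tcp_pos: [0.5694, -0.1881, 0.0931]
tool_rot: [0.57, 0.821, -0.0, -0.001]
force: [-2.3, 1.5, -3.4]
finger_gap: 0.665
gripper_force: 65.7
```

```bash
python3 w.py
```

```text
t 11.1 tcp [ 0.5694 -0.1881  0.0931] yaw 20.46 tilt [-0.0023  0.0013 -1.    ] F [-2.3  1.5 -3.4] T [ 0.35  0.29 -0.03] q [-0.51  0.71  1.62  0.    0.82 -0.86] gap 0.665 gf 65.7
```

The land is gone at yaw 20°, so the pins are at 140°, mid-gap. Lower it into the thread.

shift_gripper([
  [0, 0, 0.0015, 0, 0.6],
  [0, 0, 0.003, 0, 0.6],
  [0, 0, 0.004, 0, 0.6],
  [0, 0, 0.004, 0, 0.6],
])

```text
t: 11.5
tcp_pos: [0.5695, -0.1883, 0.0893]
tool_rot: [0.57, 0.822, -0.0, -0.001]
force: [-3.4, 2.9, -2.5]
finger_gap: 0.667
gripper_force: 65.8
```

```bash
python3 w.py
```

```text
t 11.5 tcp [ 0.5695 -0.1883  0.0893] yaw 20.55 tilt [-0.0021  0.0011 -1.    ] F [-3.4  2.9 -2.5] T [0.44 0.71 0.03] q [-0.51  0.72  1.62 -0.    0.81 -0.86] gap 0.667 gf 65.8
```

shift_gripper([
  [0, 0, 0.001, 0, 0.6],
  [0, 0, 0.002, 0, 0.6],
  [0, 0, 0.002, 0, 0.6],
])

```text
t: 11.8
tcp_pos: [0.5695, -0.1882, 0.0879]
tool_rot: [0.57, 0.822, -0.0, -0.001]
force: [-5.1, 3.3, 0.5]
finger_gap: 0.661
gripper_force: 66.3
```

```bash
python3 w.py
```

```text
t 11.8 tcp [ 0.5695 -0.1882  0.0879] yaw 20.56 tilt [-0.002  0.001 -1.   ] F [-5.1  3.3  0.5] T [0.58 0.83 0.04] q [-0.51  0.72  1.62 -0.    0.81 -0.86] gap 0.661 gf 66.3
```

It has dropped in: the underside is at 48.9 mm, a 9.1 mm drop. Now screw clockwise, following the 36 mm lead, with a small lateral relief.

In the tool's units: 0.12 rad / 0.7854 = 0.1528.

shift_gripper([
  [0.0007, -0.0005, 0, 0.0637, 0.6],
  [0.0007, -0.0005, 0.0007, 0.1528, 0.6],
  [0.0007, -0.0005, 0.0014, 0.3056, 0.6],
  [0.0007, -0.0005, 0.0021, 0.4584, 0.6],
  [0.0007, -0.0005, 0.0027, 0.6112, 0.6],
  [0.0007, -0.0005, 0.0034, 0.7639, 0.6],
  [0.0007, -0.0005, 0.0034, 0.7639, 0.6],
])

```text
t: 12.5
tcp_pos: [0.5704, -0.1886, 0.0845]
tool_rot: [0.787, 0.617, 0.0, 0.001]
force: [-0.8, 1.2, -3.1]
finger_gap: 0.66
gripper_force: 65.8
```

```bash
python3 w.py
```

```text
t 12.5 tcp [ 0.5704 -0.1886  0.0845] yaw -13.82 tilt [ 1.8e-03 -9.0e-04 -1.0e+00] F [-0.8  1.2 -3.1] T [ 0.3   0.21 -0.08] q [-0.51  0.72  1.62  0.    0.79 -0.26] gap 0.66 gf 65.8
```

In the tool's units: 0.72 rad / 0.7854 = 0.9167.

shift_gripper([
  [0, 0, 0.0007, 0.1528, 0.6],
  [0, 0, 0.0014, 0.3056, 0.6],
  [0, 0, 0.0021, 0.4584, 0.6],
  [0, 0, 0.0027, 0.6112, 0.6],
  [0, 0, 0.0034, 0.7639, 0.6],
  [0, 0, 0.0041, 0.9167, 0.6],
  [0, 0, 0.0041, 0.9167, 0.6],
])

```text
t: 13.2
tcp_pos: [0.5714, -0.1894, 0.0806]
tool_rot: [0.954, 0.301, 0.002, 0.002]
force: [0.2, 0.8, -2.8]
finger_gap: 0.662
gripper_force: 65.6
```

```bash
python3 w.py
```

```text
t 13.2 tcp [ 0.5714 -0.1894  0.0806] yaw -54.93 tilt [ 0.0039 -0.0024 -1.    ] F [ 0.2  0.8 -2.8] T [-0.02  0.02  0.01] q [-0.51  0.73  1.62 -0.    0.79  0.45] gap 0.662 gf 65.6
```

In the tool's units: 0.72 rad / 0.7854 = 0.9167.

shift_gripper([
  [0, 0, 0.0007, 0.1528, 0.6],
  [0, 0, 0.0014, 0.3056, 0.6],
  [0, 0, 0.0021, 0.4584, 0.6],
  [0, 0, 0.0027, 0.6112, 0.6],
  [0, 0, 0.0034, 0.7639, 0.6],
  [0, 0, 0.0041, 0.9167, 0.6],
  [0, 0, 0.0041, 0.9167, 0.6],
])

```text
t: 13.9
tcp_pos: [0.5707, -0.189, 0.0764]
tool_rot: [0.999, -0.053, 0.001, 0.001]
force: [0.5, 0.0, -3.6]
finger_gap: 0.666
gripper_force: 65.6
```

```bash
python3 w.py
```

```text
t 13.9 tcp [ 0.5707 -0.189   0.0764] yaw -96.09 tilt [ 0.0024 -0.0015 -1.    ] F [ 0.5  0.  -3.6] T [-0.03  0.04 -0.01] q [-0.51  0.74  1.62 -0.    0.78  1.17] gap 0.666 gf 65.6
```

shift_gripper([
  [0, 0, 0, 0, 0.8],
  [0, 0, 0, 0, 1],
  [0, 0, 0, 0, 1],
  [0, 0, 0, 0, 1],
  [0, 0, -0.005, 0, 1],
  [0, 0, -0.02, 0, 1],
  [0, 0, -0.05, 0, 1],
  [-0.04, 0, -0.1, 0, 1],
  [-0.08, 0, -0.12, 0, 1],
  [-0.08, 0, -0.12, 0, 1],
  [-0.08, 0, -0.12, 0, 1],
])

```text
t: 15.0
tcp_pos: [0.4898, -0.1795, 0.1984]
tool_rot: [0.998, -0.055, 0.002, 0.001]
force: [0.5, 0.1, 0.1]
finger_gap: 0.997
gripper_force: 0.0
```

Run:
```python
from nut import *
import w
d=snap("wrist"); save("end.png",d["pixels"])
o=nut(d,.0765,.0465); print(o)
o=nut(snap("scene"),.0765,.0465);print(o["zt"],o["zfl"],o["cf"])
```

```text
t 15.0 tcp [ 0.4898 -0.1795  0.1984] yaw -96.35 tilt [ 0.0029 -0.0018 -1.    ] F [0.5 0.1 0.1] T [ 0.02 -0.    0.  ] q [-0.57  0.47  1.75  0.    0.92  1.12] gap 0.997 gf 0.0
{'ct': array([ 0.5665, -0.1873]), 'zt': np.float64(0.0761), 'yaw': np.float64(24.4), 'wmin': np.float64(0.0577), 'wmax': np.float64(0.0662), 'amin': 24, 'cf': array([ 0.5679, -0.1869]), 'rf': 0.0435, 'zfl': np.float64(0.0453), 'w30': array([0.065, 0.063, 0.06 , 0.06 , 0.064, 0.065, 0.065, 0.063, 0.059,
       0.06 , 0.064, 0.066, 0.066, 0.064, 0.06 , 0.06 , 0.064, 0.065]), 'pc': array([277.13281526, 108.34086895])}
0.0755 0.0452 [ 0.5745 -0.1893]
```

View pics/end.png

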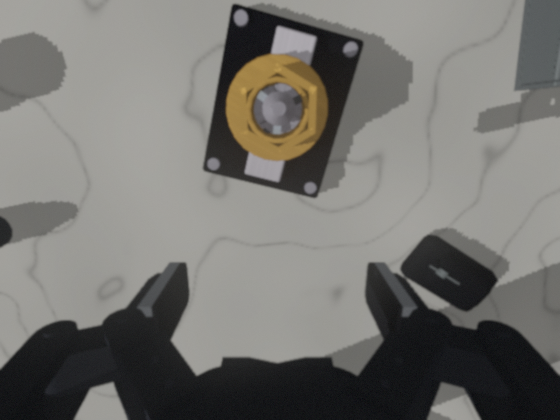

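The nut sits level on the stud at (277,108) with its top at 76 mm, so the underside is at 36 mm. It was turned 116° clockwise after the drop, and the gripper is open and well clear. Handing in.

shift_gripper([
  [0, 0, 0, 0, 1],
  [0, 0, 0, 0, 1],
  [0, 0, 0, 0, 1],
], quiet=true)

```text
ok
```

```bash
python3 -c "
from station import manip
print(manip.sign_off())"
```

```text
the job is handed in; nothing more can be done
None
```

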